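# Gauge the standoff sleeves, then hold the battery case's lid open

### The arm

A 7-joint arm with a two-finger parallel gripper is mounted at the origin on the work surface. World frame = base frame: x ahead of the robot, y to its left, z up, the work surface at z = 0. Lengths are in m, angles in rad, forces in N, time in s.
With the tool pointing down it reaches from about 0.4 to 0.85 m from the base axis. Payload 4.5 kg.
Tool frame: the origin (TCP) lies on the centre line of the jaws, within the pads' length; the fingertips stand r.tip_extent ahead of it and the grasp point (between the pads) is the TCP (r.tip_extent is the distance from the TCP to the fingertips, in m); z points along the fingers, y is the line along which they close (so a half turn about z gives the same grasp; the last joint's range is limited). The gripper opens to 88 mm and grips with 3 to 60 N. Pads are 18 mm wide; open, the fingers measure 123 mm over their backs; the gripper's body (75 mm by 187 mm) begins 45 mm behind the grasp point.
Start: joints at [-1.074, 0.689, -0.195, 1.565, 0.157, 0.902, -0.215], TCP at [0.279, 0.559, 0.226] pointing down, gripper open.
Joint ranges: [-3.01, 3.01], [-0.46, 2.08], [-1.47, 1.51], [0.13, 2.56], [-1, 4.14], [0.04, 2.09], [-2.66, 2.66]. Speed limits (rad/s): [2.57, 2.57, 3.14, 3.14, 3.14, 3.14, 3.14].

### API

Orientations are given as a unit quaternion [x, y, z, w].
In Python, from plant import sensors, vision, finish_job, r gives the robot as it stands. The module is installed in compiled form; this text tells all that it offers.
- The arm moves only by the tool step_arm, never from a script. Its argument "steps" is a list of rows, each a list of 2 entries, a list of its own where there are three numbers: the shift along the tool's x, y, z in cm, then the turn, a rotation vector about the tool's x, y, z in degrees. A call has 1 to 12 rows; each row shifts and turns the commanded pose from where the row before left it, along the tool's axes as they then stand; what a row does not reach is not made up. A row lasts 1/8 s, in which the tool goes at most 62.5 mm and 10.7 degrees, less where a joint would pass 70% of its speed; a pose out of reach is approached as far as the arm can. A call with a gripper value outside its range is refused whole. "claw" is the opening, from -1 (shut) to 1 (fully open), set as the call begins (left out, the last holds). The fingers move at their own pace and stop on an object; "grip_force" is the grip in N (left out, the last holds). Time passes only in rows, so rows that do not move let the fingers close. It gives the time, the measured TCP pose, the force, the opening and the grip force at its end, in the units of the state.
- sensors.get_state(): the state, without advancing time (a new reading comes with each control period).
- vision.snapshot(name): name is "side" or "top" or "wrist"; returns a dict with "img" (400x640x3 uint8, red, green, blue), "fx", "fy", "cx", "cy" (pixels), "position" and "rotation" of the camera in the world. Camera axes: x right, y down, z forward; pixel columns grow to the right and rows downward; lengths in m; the calibration is good to about 2 mm. The wrist camera is an equidistant fisheye: a pixel r from the principal point sees the ray r / f radians off the axis. A picture is of the moment at which its call begins. There is no depth.
- finish_job(): hands the job in; it is judged then, once.
The state is a dict: "clock": time; "q": joint angles; "qd": joint speeds; "joint_torque": joint torques, N m; "tool_pos": TCP position; "eef_rot": TCP orientation; "contact_force": force on the tool from outside, world axes, zero at the start; "moment": the same for the moment, N m; "opening": opening from 0.0 (shut) to 1.0 (fully open); "finger_force": force on a finger pad.
Only numpy, scipy, OpenCV 4.12 (cv2) and the standard library are available. Lean on these libraries where they do the work, as an engineer would, in place of code of your own. Each camera call takes 0.05 s, during which the arm holds its last target. There are 200 camera calls.

### The job

A colleague is about to fit a standoff sleeve in the battery case: try the two sleeves on the gauge pin, leave the one that slides over it fully down on the pin, and put the one that does not fit into the scrap tray. Then lift the lid of the case by its grip and hold it open at 45 degrees for her: it falls shut by itself, so finish while still holding it there, and leave the other things on the bench where they are.

Things in the scene. Friction and masses are not known exactly. Their poses are not given: they have to be found in the camera images.
- case: Grey plastic battery case fixed to the bench, 170 mm (x) by 240 mm (y) by 80 mm high, with battery cells inside and a hinged lid on top. Origin at the centre of its underside; x points from the lid's grip to its hinge, away from the robot, y along the hinge, z up.
- lid (a joint): Angle of the case's lid in radians: 0 shut, growing as the grip's edge swings up and back about the hinge; it stops at 1.9. The lid weighs 280 to 460 g and falls shut from anything below about 1.5.
- lid_handle (a point): Centre of the lid's grip: an upright black fin, 18 mm thick across the case's y with flat faces, 28 mm along x, rounded top 14 mm above this point; the lid's face is 33 mm below it. Shut, it lies 140 mm from the hinge line along the case's -x and 40.5 mm above it, mid-width. Axes turn with the lid. Pinched by its flat faces it can pivot between the fingers as the lid swings.
- lid_hinge (a point): The middle of the lid's hinge line, on the case's far (+x) upper edge, 80 mm above the bench; the line runs along the case's y axis.
- pin_tip (a point): Top of the upright steel gauge pin: 14 mm in diameter, 40 mm tall with a tapered tip (10 mm at the very top, taper 4 mm long), in the middle of a dark steel base plate 70 mm square and 12 mm thick fixed to the bench. z up along the pin. A sleeve that is fully down stands on the base plate.
- sleeve_a_mid (a point): One of two plain aluminium sleeves (tubes open at both ends), alike outside: 34 mm diameter, 45 mm long, about 90 g, standing upright. One has a 17 mm bore, the other 11 mm; which is which is not told: try it on the pin, or look down the bore. This point is its centre, 22.5 mm above its lower end; z along the bore.
- sleeve_b_mid (a point): One of two plain aluminium sleeves (tubes open at both ends), alike outside: 34 mm diameter, 45 mm long, about 90 g, standing upright. One has a 17 mm bore, the other 11 mm; which is which is not told: try it on the pin, or look down the bore. This point is its centre, 22.5 mm above its lower end; z along the bore.
- sleeve_a: The same sleeve as sleeve_a_mid; origin at the centre of its lower end.
- sleeve_b: The same sleeve as sleeve_b_mid; origin at the centre of its lower end.
- tray: Scrap tray: open steel tray fixed to the bench, 150 mm square, 25 mm high, walls and floor 4 mm thick. Origin at the centre of its underside.
- cell_1: Bystander: loose dark battery cell lying flat, 90 by 55 by 10 mm; origin at the centre of its underside.
- cell_2: Bystander: loose dark battery cell like cell_1, between the gauge and the case.
- tape: Bystander: roll of amber tape lying flat, 72 mm across, 20 mm high; origin at the centre of its underside.
- driver: Bystander: screwdriver lying on the bench, nearer the robot than the case.
- flux: Bystander: small jar, 40 mm across, 55 mm high; origin at the centre of its underside.
- brush: Bystander: brush lying on the bench.
Things that resemble listed ones, but are neither listed nor needed, are in the scene too. What is shaped like the part that bears pin_tip but blue or red is not meant.

How it is judged:
By the outcome, as a careful person would: the job done as asked, in the order asked, and still so for the second after the job is handed in, while the arm keeps its last pose, push and grip.
It also fails if it takes over 61 s, if anything falls off the work surface, if the arm or the gripper's body presses on something with over 40 N, if the wrist force passes 120 N, or if a joint passes its speed limit or range.

## Working session

There is one attempt and no reset: what is moved stays moved. The work goes in short steps, Python scripts to look and compute and a tool call to move; the robot and the scene stay as the last step left them, time stands still between calls to the robot, and variables do not carry over. Pictures are saved under pics/ and viewed, at most 12 in all, crops included, and the job is handed in when it is done.

Besides the shell and the picture viewer there is one more tool, called after "Call:" as name(argument=value, ...) on one line, values as JSON. step_arm: Moves the arm, as the interface text tells. Its arguments: {"type":"object","properties":{"steps":{"type":"array"},"claw":{"type":"number"},"grip_force":{"type":"number"}},"required":["steps"]}

```bash
mkdir -p pics; cat > h.py <<'E'
import numpy as np, cv2
from plant import sensors, vision, r
def snap(n,f=None):
    s=vision.snapshot(n)
    if f: cv2.imwrite('pics/'+f,cv2.cvtColor(s['img'],cv2.COLOR_RGB2BGR))
    return s
def ray(s,u,v,fish=False):
    x=(u-s['cx'])/s['fx'];y=(v-s['cy'])/s['fy']
    if fish:
        t=np.hypot(x,y); k=np.sin(t)/t if t>1e-9 else 1; d=np.array([x*k,y*k,np.cos(t)])
    else: d=np.array([x,y,1.])
    return np.array(s['position']),np.array(s['rotation'])@d
def onz(s,u,v,z,fish=False):
    p,d=ray(s,u,v,fish); return p+d*(z-p[2])/d[2]
def proj(s,P):
    c=np.array(s['rotation']).T@(np.array(P)-np.array(s['position']))
    return s['fx']*c[0]/c[2]+s['cx'],s['fy']*c[1]/c[2]+s['cy']
E
python3 - <<'E'
from h import *
import pickle
for n in ('side','top'):
    s=snap(n,n+'0.png'); pickle.dump(s,open(n+'0.pkl','wb')); print(n,s['fx'],s['cx'],s['cy'],s['position'],np.round(s['rotation'],3).tolist())
print(sensors.get_state(),r.tip_extent)
E
```

```text
side 377.9558291638938 319.9892452490999 197.3490352102581 [0.28925457 0.3808438  0.70443303] [-0.252, 0.901, -0.342, 0.088]
top 366.929518786792 319.96364217048057 198.2800587975961 [ 0.36522004 -0.05955389  0.94756488] [0.712, -0.696, 0.065, -0.068]
{'clock': 0.1, 'q': array([-1.07422767,  0.68992083, -0.19450806,  1.56624684,  0.1572884 ,
        0.90249148, -0.21510463]), 'qd': array([-0.00074199, -0.00300698, -0.00147067, -0.00463547, -0.00058077,
       -0.00146374, -0.00027524]), 'joint_torque': array([-3.48298483e-03, -5.28497386e+01, -1.27144977e+00, -1.53839368e+01,
       -5.25202369e-02,  1.96349443e-03,  2.96630799e-05]), 'tool_pos': array([0.27879484, 0.55870796, 0.2249752 ]), 'eef_rot': array([ 2.29297822e-01,  9.73355950e-01, -8.28010455e-04, -1.34387368e-04]), 'contact_force': array([-0.29030992,  0.12788348,  0.78035781]), 'moment': array([-0.05123834,  0.06105824,  0.00693394]), 'finger_force': 0.0, 'opening': 0.9967083346554834} 0.019
```

View pics/top0.png

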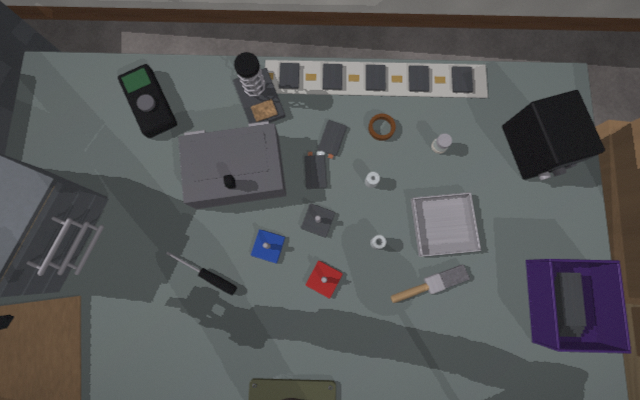

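View pics/side0.png

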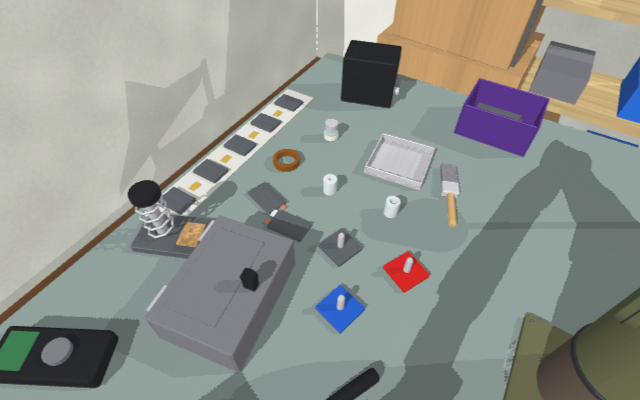

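The top view shows the sleeves at about (373,180) and (379,242), the dark gauge at (319,220), the tray at (446,225) and the lid grip at (229,181). The blue and red gauges are decoys. Next I'll look closer.

```bash
python3 - <<'E'
from h import *
import pickle
t=pickle.load(open('top0.pkl','rb'));s=pickle.load(open('side0.pkl','rb'))
def crop(s,u,v,w=25,k=10): return cv2.resize(cv2.cvtColor(s['img'],cv2.COLOR_RGB2BGR)[v-w:v+w,u-w:u+w],(260,260),interpolation=cv2.INTER_CUBIC)
r1=np.hstack([crop(t,373,180,14),crop(t,379,242,14),crop(t,319,220,22)])
r2=np.hstack([crop(s,330,184,14),crop(s,392,206,14),crop(s,341,246,25)])
cv2.imwrite('pics/c1.png',np.vstack([r1,r2]))
for n,p in dict(A=(373,178),B=(379,240)).items(): print(n,onz(t,*p,.045))
print('pin',onz(t,318,218,.052)); print('sidepin',onz(s,341,236,.052),'A',onz(s,330,178,.045),'B',onz(s,392,199,.045))
print('grip top',onz(t,229,181,.135),'tray',onz(t,446,225,.012))
E
```

```text
Traceback (most recent call last):
  File "h.py", line 14, in onz
    p,d=ray(s,u,v,fish); return p+d*(z-p[2])/d[2]
        ~~~^^^^^^^^^^^^
  File "h.py", line 12, in ray
    return np.array(s['position']),np.array(s['rotation'])@d
                                   ~~~~~~~~~~~~~~~~~~~~~~~^~
ValueError: matmul: Input operand 1 has a mismatch in its core dimension 0, with gufunc signature (n?,k),(k,m?)->(n?,m?) (size 3 is different from 4)
```

View pics/c1.png

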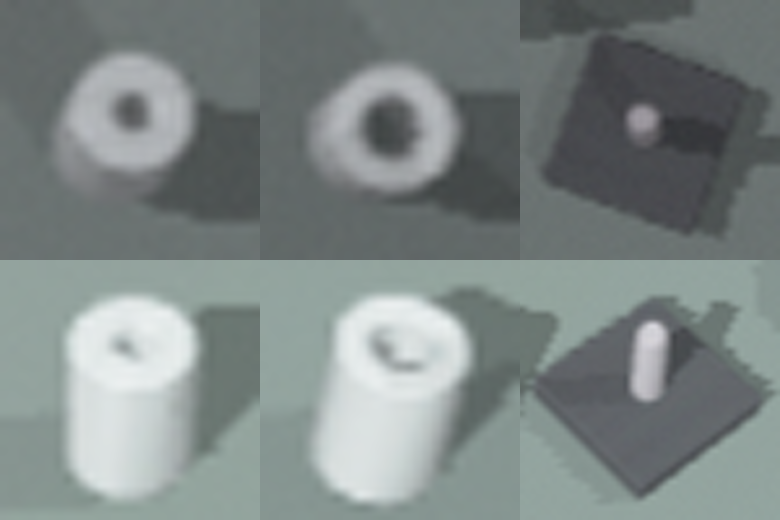

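In the close-ups, the sleeve at top (373,178) has the small bore and the one at (379,242) has the large bore, so the second one fits. The pin tip is at about (317.8,218.3). The camera rotation is a quaternion, so I'll fix the helper.

```bash
sed -i "s/np.array(s\['rotation'\])/Rot.from_quat(s['rotation']).as_matrix()/; 1a from scipy.spatial.transform import Rotation as Rot" h.py
cat >> h.py <<'E'
def tri(pairs):
    A=np.zeros((3,3));b=np.zeros(3)
    for p,d in pairs:
        d=d/np.linalg.norm(d);M=np.eye(3)-np.outer(d,d);A+=M;b+=M@p
    return np.linalg.solve(A,b)
E
python3 - <<'E'
from h import *
import pickle
t=pickle.load(open('top0.pkl','rb'));s=pickle.load(open('side0.pkl','rb'))
np.set_printoptions(precision=4,suppress=True)
for n,a,b,z in (('A',(372.6,177.6),(329.7,178.6),.045),('B',(378.7,241.2),(392.9,200.4),.045),('pin',(317.3,217.8),(340.9,234),.052)):
    print(n,onz(t,*a,z),onz(s,*b,z),tri([ray(t,*a),ray(s,*b)]))
print('grip',onz(t,229,181,.132),onz(s,249,274,.13))
print('tray',onz(t,446,225,.012))
# outlines of case, tray: corners
for n,cs,z in (('case top',[(179,137),(272,124),(283,189),(187,204)],.08),('tray top',[(413,198),(473,194),(480,252),(419,257)],.025),('gauge plate',[(311,204),(337,213),(327,237),(302,228)],.012),('cell2/1',[(305,152),(326,152),(327,188),(307,188)],.01),('driver',[(168,254),(235,291)],.01)):
    P=np.array([onz(t,*c,z) for c in cs]); print(n,P[:,:2].tolist(),P.mean(0),np.linalg.norm(np.diff(P,axis=0),axis=1))
E
```

```text
A [ 0.5944 -0.1861  0.045 ] [ 0.5921 -0.1872  0.045 ] [ 0.5929 -0.1863  0.046 ]
B [ 0.4344 -0.2005  0.045 ] [ 0.4322 -0.2034  0.045 ] [ 0.4328 -0.2002  0.0484]
pin [ 0.4877 -0.0488  0.052 ] [ 0.4866 -0.0517  0.052 ] [ 0.4863 -0.049   0.0558]
grip [0.5567 0.154  0.132 ] [0.5566 0.1564 0.13  ]
tray [ 0.4822 -0.378   0.012 ]
case top [[0.6784305093995017, 0.29997148432397636], [0.7179580448713327, 0.07020442361312934], [0.5521200406160862, 0.035586359519253236], [0.5099546689112195, 0.26454479989875496]] [0.6146 0.1676 0.08  ] [0.2331 0.1694 0.2328]
tray top [[0.5481174217638376, -0.2920650755627637], [0.5621346050981909, -0.44606388353366705], [0.41502079122825597, -0.45537659091680444], [0.39916402328734274, -0.30334097047825914]] [ 0.4811 -0.3742  0.025 ] [0.1546 0.1474 0.1529]
gauge plate [[0.5287497364133779, -0.031109662524772534], [0.5067765558616636, -0.09873311366771306], [0.44448394960980947, -0.07420502298781821], [0.46595161508094396, -0.00985323911028118]] [ 0.4865 -0.0535  0.012 ] [0.0711 0.0669 0.0678]
cell2/1 [[0.6694180831489378, -0.01110634296067229], [0.6707045102461935, -0.0670806464960104], [0.5725375575719489, -0.0716966140733231], [0.5713273679376611, -0.019395961542194896]] [ 0.621  -0.0423  0.01  ] [0.056  0.0983 0.0523]
driver [[0.3923574362016303, 0.3270026738472125], [0.3055701733597322, 0.1514141535649307]] [0.349  0.2392 0.01  ] [0.1959]
```

Call:
step_arm(steps=[[[0, 0, 0], [0, 0, -8.84]], [[0, 0, 0], [0, 0, -8.84]], [[0, 0, 0], [0, 0, -8.83]], [[-2.77, -4.48, 0], [0, 0, 0]], [[-2.77, -4.48, 0], [0, 0, 0]], [[-2.77, -4.48, 0], [0, 0, 0]], [[-2.77, -4.48, 0], [0, 0, 0]], [[-2.77, -4.48, 0], [0, 0, 0]], [[-2.77, -4.48, 0], [0, 0, 0]], [[-2.77, -4.48, 0], [0, 0, 0]], [[-2.77, -4.48, 0], [0, 0, 0]]], claw=1)

```text
clock: 1.48
tool_pos: [0.5012, 0.1992, 0.2255]
eef_rot: [-0.0, 1.0, -0.0, -0.0]
contact_force: [0.4, -0.3, 0.7]
opening: 1.004
finger_force: 0.0
```

Call:
step_arm(steps=[[[0.75, -4.46, 0], [0, 0, 0]], [[0.75, -4.46, 0], [0, 0, 0]], [[0.75, -4.46, 0], [0, 0, 0]], [[0.75, -4.46, 0], [0, 0, 0]], [[0.75, -4.46, 0], [0, 0, 0]], [[0.75, -4.46, 0], [0, 0, 0]], [[0.75, -4.46, 1], [0, 0, 0]], [[0.75, -4.46, 2], [0, 0, 0]], [[0.75, -4.46, 3], [0, 0, 0]], [[0, 0, 3], [0, 0, 0]], [[0, 0, 0], [0, 0, 0]]])

```text
clock: 2.85
tool_pos: [0.4314, -0.2003, 0.1341]
eef_rot: [0.0, 1.0, 0.001, -0.002]
contact_force: [0.3, 0.6, 0.5]
opening: 0.999
finger_force: 0.0
```

```bash
python3 - <<'E'
from h import *
import pickle
s=snap('wrist','w1.png');pickle.dump(s,open('w1.pkl','wb'));print({k:v for k,v in s.items() if k!='img'})
print(sensors.get_state()['tool_pos'])
E
```

```text
{'fx': 309.70691628693146, 'fy': 309.70691628693146, 'cx': 323.7330346783516, 'cy': 199.7604988902837, 'position': array([ 0.35229642, -0.20150431,  0.2931865 ]), 'rotation': array([0.69946999, 0.69808829, 0.1088963 , 0.10749912])}
[ 0.43261864 -0.19996533  0.13535192]
```

View pics/w1.png

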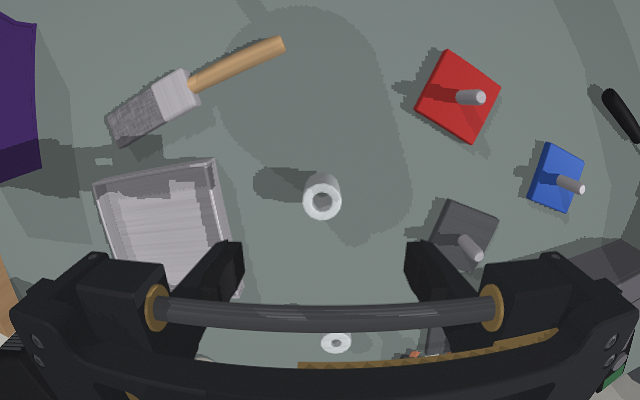

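Wrist view: the sleeve's top ring is at (322,201) with a bore about half its diameter (17 mm), and the pin tip is at about (479,257).

```bash
python3 - <<'E'
from h import *
import pickle
s=pickle.load(open('w1.pkl','rb'))
g=cv2.cvtColor(s['img'],cv2.COLOR_RGB2GRAY)
b=(g[170:230,290:360]>165).astype(np.uint8)
c=max(cv2.findContours(b,cv2.RETR_EXTERNAL,cv2.CHAIN_APPROX_NONE)[0],key=cv2.contourArea);(x,y),rr=cv2.minEnclosingCircle(c)
print(x+290,y+170,rr)
for u,v in((x+290,y+170),(322,201)):print('B',onz(s,u,v,.045,True))
print('pin',onz(s,478,256,.052,True))
E
```

```text
321.67777824401855 199.85213661193848 19.928068161010742
B [ 0.43111912 -0.20280194  0.045     ]
B [ 0.43213359 -0.20253439  0.045     ]
pin [ 0.48617107 -0.05214552  0.052     ]
```

Call:
step_arm(steps=[[[0, -0.2, 4], [0, 0, 0]], [[0, 0, 4], [0, 0, 0]], [[0, 0, 2.5], [0, 0, 0]], [[0, 0, 0], [0, 0, 0]]])

```text
clock: 3.4
tool_pos: [0.4335, -0.2015, 0.0306]
eef_rot: [-0.001, 1.0, 0.0, -0.0]
contact_force: [-0.2, 0.4, 0.0]
opening: 1.002
finger_force: 0.0
```

Call:
step_arm(steps=[[[0, 0, 0], [0, 0, 0]], [[0, 0, 0], [0, 0, 0]], [[0, 0, 0], [0, 0, 0]], [[0, 0, 0], [0, 0, 0]], [[0, 0, 0], [0, 0, 0]], [[0, 0, 0], [0, 0, 0]]], claw=-1, grip_force=20)

```text
clock: 4.15
tool_pos: [0.4331, -0.2024, 0.0308]
eef_rot: [-0.0, 1.0, 0.0, 0.0]
contact_force: [-1.7, 1.0, 25.1]
opening: 0.348
finger_force: 13.8
```

```bash
python3 - <<'E'
from h import *
s=snap('side');w=snap('wrist');print(sensors.get_state())
B=cv2.cvtColor(s['img'],cv2.COLOR_RGB2BGR)[120:280,280:480];W=cv2.cvtColor(w['img'],cv2.COLOR_RGB2BGR)[150:310,220:420]
cv2.imwrite('pics/g1.png',np.hstack([cv2.resize(B,(400,320)),cv2.resize(W,(400,320))]))
E
```

```text
{'clock': 4.25, 'q': array([ 0.4170248 ,  0.86229925, -0.1247092 ,  2.13700658,  0.58428778,
        0.17287473,  1.32929536]), 'qd': array([-0.00765507, -0.00970705,  0.0007529 ,  0.00344921, -0.00327565,
       -0.00532774,  0.00091302]), 'joint_torque': array([ 3.07928938e-01, -3.45057285e+01,  1.30878948e+00, -3.74529406e+00,
        2.36301441e-01, -3.54291201e-01,  1.01018199e-02]), 'tool_pos': array([ 0.43325523, -0.20252147,  0.03230262]), 'eef_rot': array([-6.02762188e-05,  9.99999693e-01, -4.52718053e-04,  6.37414178e-04]), 'contact_force': array([-2.03682579,  1.26053826, 21.34771242]), 'moment': array([ 0.28565868,  0.28025531, -0.04662171]), 'finger_force': 10.700239763020818, 'opening': 0.25207638153630546}
```

View pics/g1.png

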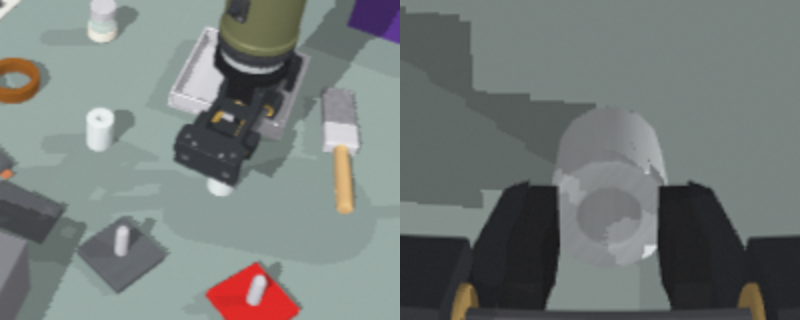

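The sleeve stands upright between the pads, ring at about (600,215) in the right-hand crop. The opening reading and upward force look odd, so I'll let it settle and recheck.

Call:
step_arm(steps=[[[0, 0, 0], [0, 0, 0]], [[0, 0, 0], [0, 0, 0]]])

```text
clock: 4.5
tool_pos: [0.4343, -0.2023, 0.0324]
eef_rot: [-0.0, 1.0, -0.0, 0.002]
contact_force: [-0.4, 0.7, 17.3]
opening: 0.028
finger_force: 8.7
```

```bash
python3 - <<'E'
from h import *
w=snap('wrist');print(sensors.get_state())
W=cv2.cvtColor(w['img'],cv2.COLOR_RGB2BGR)[130:330,200:440]
cv2.imwrite('pics/g2.png',cv2.resize(W,(720,600),interpolation=cv2.INTER_CUBIC))
E
```

```text
{'clock': 4.55, 'q': array([ 0.41687609,  0.86244758, -0.12476787,  2.1359754 ,  0.5845316 ,
        0.17172992,  1.32929162]), 'qd': array([ 0.00197054,  0.00150498,  0.01241394, -0.00664994,  0.00372541,
        0.00225918,  0.00086192]), 'joint_torque': array([-1.19724954e-01, -3.94108915e+01, -2.82235136e-01, -2.13806972e+00,
       -2.55875965e-02, -1.26679908e-01,  4.98228444e-03]), 'tool_pos': array([ 0.43429488, -0.20256436,  0.03228559]), 'eef_rot': array([-2.23561181e-04,  9.99998553e-01, -4.54796576e-04,  1.62400673e-03]), 'contact_force': array([-1.30638623, -1.00555936, 17.47962809]), 'moment': array([-0.14994947,  0.10975811,  0.01340954]), 'finger_force': 8.604702398733934, 'opening': 0.007355009801099511}
```

View pics/g2.png

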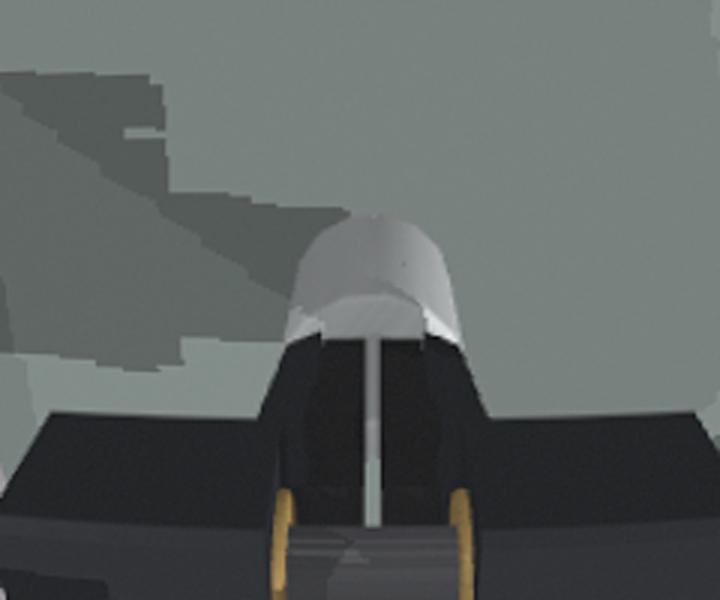

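```bash
python3 - <<'E'
from h import *
s=snap('wrist');st=sensors.get_state();p=st['tool_pos'];print(p,s['position'],s['rotation'])
def pf(P):
    c=Rot.from_quat(s['rotation']).as_matrix().T@(np.array(P)-s['position']);rr=np.hypot(c[0],c[1]);t=np.arctan2(rr,c[2]);return s['fx']*t*c[:2]/rr+[s['cx'],s['cy']]
for dz in(.04,.02,0,-.019,-.032):
  for dx in(-.009,.009):print(dz,dx,pf(p+[dx,0,dz]))
print('sleeve top centre/-x edge',pf([.4325,-.202,.045]),pf([.4155,-.202,.045]),'bottom -x edge',pf([.4155,-.202,0]))
E
```

```text
[ 0.43427813 -0.20269828  0.03226299] [ 0.35395785 -0.20341595  0.19072895] [0.69853146 0.69819506 0.11073558 0.11097334]
0.04 -0.009 [325.50743411 270.08422536]
0.04 0.009 [325.42297921 302.33314511]
0.02 -0.009 [325.31187256 249.55786525]
0.02 0.009 [325.25351298 279.68219416]
0 -0.009 [325.15399289 233.22885118]
0 0.009 [325.11290069 261.21312618]
-0.019 -0.009 [325.0304796  220.59843754]
-0.019 0.009 [325.00061543 246.66463028]
-0.032 -0.009 [324.9577237  213.21586746]
-0.032 0.009 [324.93357249 238.05930945]
sleeve top centre/-x edge [326.5440005  255.34597852] [326.64502989 226.00434914] bottom -x edge [326.04673749 198.9167941 ]
```

The fingertips have closed on top of the sleeve. Tip positions in both wrist views put them about 31 mm higher than the reported TCP and `tip_extent` imply (true tip z ≈ TCP z + 12 mm). I'll back off, reopen and go deeper.

Call:
step_arm(steps=[[[0, 0, -2], [0, 0, 0]], [[0, 0, -2], [0, 0, 0]], [[0, 0, 0], [0, 0, 0]], [[0, 0, 0], [0, 0, 0]], [[0, 0, 0], [0, 0, 0]], [[0, 0, 0], [0, 0, 0]]], claw=1)

```text
clock: 5.35
tool_pos: [0.4327, -0.2023, 0.0701]
eef_rot: [-0.0, 1.0, 0.0, -0.001]
contact_force: [-0.5, -0.1, -0.2]
opening: 0.662
finger_force: 0.0
```

```bash
python3 - <<'E'
from h import *
w=snap('wrist');print(sensors.get_state()['tool_pos'],sensors.get_state()['opening'])
W=cv2.cvtColor(w['img'],cv2.COLOR_RGB2BGR)
cv2.imwrite('pics/g3.png',W)
g=cv2.cvtColor(W,cv2.COLOR_BGR2GRAY)
b=(g[150:290,270:380]>150).astype(np.uint8)
c=max(cv2.findContours(b,cv2.RETR_EXTERNAL,cv2.CHAIN_APPROX_NONE)[0],key=cv2.contourArea);print(cv2.boundingRect(c))
print(w['position'])
for v in (215,220,225,230):print(v,onz(w,325,v,.045,True))
E
```

```text
[ 0.43281025 -0.20232417  0.0702186 ] 0.7076303764757517
(29, 45, 51, 58)
[ 0.35309189 -0.20335564  0.22889932]
215 [ 0.4222639  -0.20241569  0.045     ]
220 [ 0.4256739  -0.20241381  0.045     ]
225 [ 0.42912765 -0.20241175  0.045     ]
230 [ 0.43262781 -0.20240953  0.045     ]
```

View pics/g3.png

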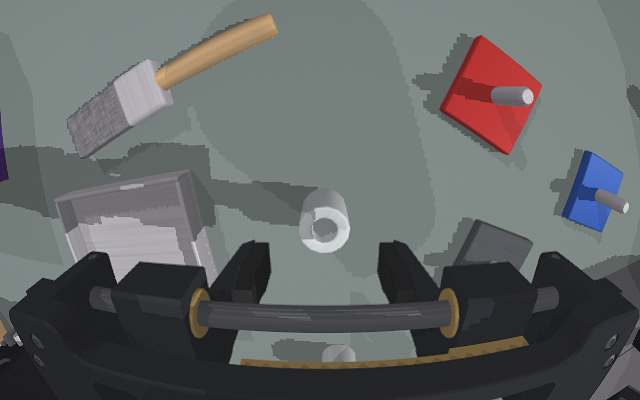

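The ring is centred at (325,228), i.e. x=0.431, y=-0.2024, upright and undisturbed. Descending with the corrected depth.

Call:
step_arm(steps=[[[0.1, 0, 3], [0, 0, 0]], [[0, 0, 2], [0, 0, 0]], [[0, 0, 1], [0, 0, 0]], [[0, 0, 0.8], [0, 0, 0]], [[0, 0, 0], [0, 0, 0]]])

```text
clock: 6.02
tool_pos: [0.432, -0.2025, 0.0025]
eef_rot: [-0.0, 1.0, 0.0, -0.0]
contact_force: [-0.9, 0.1, 0.6]
opening: 1.001
finger_force: 0.0
```

Call:
step_arm(steps=[[[0, 0, 0], [0, 0, 0]], [[0, 0, 0], [0, 0, 0]], [[0, 0, 0], [0, 0, 0]], [[0, 0, 0], [0, 0, 0]], [[0, 0, 0], [0, 0, 0]], [[0, 0, 0], [0, 0, 0]], [[0, 0, 0], [0, 0, 0]]], claw=-1, grip_force=20)

```text
clock: 6.9
tool_pos: [0.4321, -0.2025, 0.0027]
eef_rot: [0.0, 1.0, 0.0, 0.0]
contact_force: [-0.6, 0.0, 0.5]
opening: 0.384
finger_force: 20.0
```

Held: the opening is 0.384, or 33.8 mm. I'll lift and carry it to above the pin.

Call:
step_arm(steps=[[[0, 0, -4], [0, 0, 0]], [[0, 0, -4], [0, 0, 0]], [[-1.36, 3.78, 0], [0, 0, 0]], [[-1.36, 3.78, 0], [0, 0, 0]], [[-1.36, 3.78, 0], [0, 0, 0]], [[-1.37, 3.79, 0], [0, 0, 0]], [[0, 0, 0], [0, 0, 0]], [[0, 0, 0], [0, 0, 0]]])

```text
clock: 7.9
tool_pos: [0.4858, -0.052, 0.0825]
eef_rot: [0.0, 1.0, -0.0, -0.001]
contact_force: [0.1, -0.3, -0.6]
opening: 0.387
finger_force: 20.0
```

```bash
python3 - <<'E'
from h import *
import pickle
w=snap('wrist');s=snap('side');t=snap('top');pickle.dump((w,s,t),open('p.pkl','wb'));print(sensors.get_state()['tool_pos'],sensors.get_state()['opening'])
f=lambda a,x,y,h:cv2.resize(cv2.cvtColor(a['img'],cv2.COLOR_RGB2BGR)[y-h:y+h,x-h:x+h],(400,400),interpolation=cv2.INTER_CUBIC)
cv2.imwrite('pics/p1.png',np.hstack([f(w,325,200,80),f(s,341,225,40)]))
E
```

```text
[ 0.48580649 -0.05285784  0.08256259] 0.3916582146699414
```

View pics/p1.png

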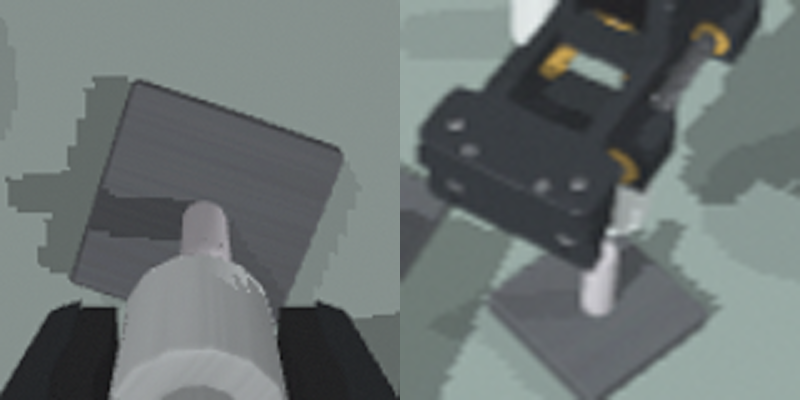

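Wrist crop: the pin foot's near edge is at about full-image (326.8,201), and the held sleeve's bottom near edge is at about (324.5,223).

```bash
python3 - <<'E'
from h import *
import pickle
w,s,t=pickle.load(open('p.pkl','rb'))
print(w['position'])
print('pin',onz(w,245+204.5/2.5,120+203/2.5,.012,True)+[.007,0,0])
print('slv bottom',onz(w,245+198/2.5,120+258/2.5,.080,True)+[.017,0,0])
print('slv top -x',onz(w,245+198/2.5,120+350/2.5,.125,True)+[.017,0,0])
g=w['img'].astype(int)
# row profiles: pin edges and sleeve edges
for v in (205,210,215):print(v,g[v,310:345].sum(1)//3)
print(240,g[240,285:365].sum(1)//3)
E
```

```text
[ 0.40619894 -0.0528093   0.24132555]
pin [ 0.48789452 -0.05059554  0.012     ]
slv bottom [ 0.48874178 -0.05268837  0.08      ]
slv top -x [ 0.48746381 -0.0527363   0.125     ]
205 [ 68  67  68  68  68  68  69  69  95 118 126 128 127 128 128 129 129 128
 130 131 135 141 146 151 121 100  91  92  92  92  91  91  91  89  89]
210 [ 68  67  69  69  68  68  69  70 119 125 126 127 128 129 129 129 130 130
 132 134 137 142 147 151 156 134 104  79  82  90  89  90  90  91  90]
215 [ 65  66  66  66  66  66  70  87 121 128 128 128 129 128 129 127 126 126
 136 137 139 143 147 151 154 147 116  78  83  84  84  88  92  92  91]
240 [137 132 128 129 129 129 129 125 118 112 107 136 141 142 143 144 146 147
 148 147 148 148 147 147 146 146 145 146 145 147 147 146 147 145 146 145
 146 144 144 143 140 139 139 140 141 139 137 137 139 136 135 134 135 134
 134 134 133 132 130 128 127 124 123 123 120 118 132 102  80  80  82  81
  83  91 108 124 129 129 128 129]
```

Call:
step_arm(steps=[[[0, 0.17, 0], [0, 0, 0]], [[0, 0, 1], [0, 0, 0]], [[0, 0, 1], [0, 0, 0]], [[0, 0, 0.5], [0, 0, 0]], [[0, 0, 0.4], [0, 0, 0]], [[0, 0, 0.4], [0, 0, 0]], [[0, 0, 0.4], [0, 0, 0]], [[0, 0, 0], [0, 0, 0]]])

```text
clock: 9.05
tool_pos: [0.4864, -0.0495, 0.0455]
eef_rot: [0.0, 1.0, 0.0, -0.0]
contact_force: [0.1, 0.6, -0.7]
opening: 0.383
finger_force: 20.0
```

No contact force, and the sleeve is 9 mm below the tip, so it is on the pin. Continuing down.

Call:
step_arm(steps=[[[0, 0, 0.6], [0, 0, 0]], [[0, 0, 0.6], [0, 0, 0]], [[0, 0, 0.6], [0, 0, 0]], [[0, 0, 0.6], [0, 0, 0]], [[0, 0, 0.5], [0, 0, 0]], [[0, 0, 0], [0, 0, 0]]])

```text
clock: 9.8
tool_pos: [0.4863, -0.0495, 0.0163]
eef_rot: [-0.0, 1.0, -0.0, -0.0]
contact_force: [-0.6, 0.4, -1.3]
opening: 0.385
finger_force: 20.0
```

Not quite seated (about 1.5 mm to go); press gently, then release.

Call:
step_arm(steps=[[[0, 0, 0.15], [0, 0, 0]], [[0, 0, 0.1], [0, 0, 0]], [[0, 0, 0], [0, 0, 0]]])

```text
clock: 10.18
tool_pos: [0.4867, -0.0495, 0.0147]
eef_rot: [0.0, 1.0, -0.0, 0.0]
contact_force: [-2.2, 0.8, 4.8]
opening: 0.386
finger_force: 20.0
```

Call:
step_arm(steps=[[[0, 0, 0], [0, 0, 0]], [[0, 0, 0], [0, 0, 0]], [[0, 0, 0], [0, 0, 0]], [[0, 0, 0], [0, 0, 0]], [[0, 0, 0], [0, 0, 0]]], claw=1)

```text
clock: 10.8
tool_pos: [0.4866, -0.0495, 0.0142]
eef_rot: [0.0, 1.0, 0.0, -0.0]
contact_force: [0.4, 1.5, 0.1]
opening: 0.929
finger_force: 0.0
```

Call:
step_arm(steps=[[[0, 0, -3], [0, 0, 0]], [[0, 0, -4], [0, 0, 0]], [[0, 0, -4], [0, 0, 0]], [[-2.1, -2.76, 0], [0, 0, 0]], [[-2.1, -2.76, 0], [0, 0, 0]], [[-2.1, -2.76, 0], [0, 0, 0]], [[-2.1, -2.76, 0], [0, 0, 0]], [[-2.1, -2.76, 0], [0, 0, 0]], [[0, 0, 0], [0, 0, 0]], [[0, 0, 0], [0, 0, 0]]])

```text
clock: 12.05
tool_pos: [0.5907, -0.1865, 0.1239]
eef_rot: [-0.0, 1.0, 0.001, -0.001]
contact_force: [-1.1, 0.3, 0.2]
opening: 0.998
finger_force: 0.0
```

```bash
python3 - <<'E'
from h import *
w=snap('wrist','a1.png');s=snap('side','s2.png');t=snap('top','t2.png');print(sensors.get_state()['tool_pos'])
f=lambda a,x,y,h:cv2.resize(cv2.cvtColor(a['img'],cv2.COLOR_RGB2BGR)[y-h:y+h,x-h:x+h],(390,390),interpolation=cv2.INTER_CUBIC)
cv2.imwrite('pics/a2.png',np.hstack([f(w,325,200,75),f(s,341,225,40)]))
for v in (190,200,210):print(onz(w,325,v,.045,True))
E
```

```text
[ 0.59097912 -0.18606181  0.12424055]
[ 0.57911471 -0.18628753  0.045     ]
[ 0.5874981  -0.18628073  0.045     ]
[ 0.59605742 -0.18627306  0.045     ]
```

View pics/a2.png

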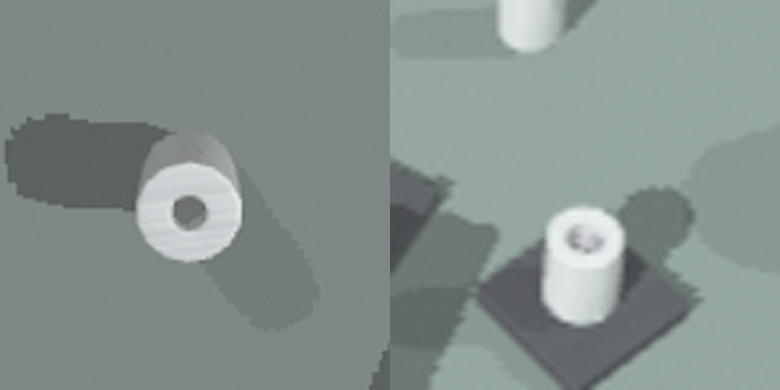

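The fitting sleeve stands upright and down on the gauge plate with the pin inside it. The other sleeve's bore is at wrist (322.7,206.5), about 11 mm by ratio, so it can't fit. Grasping it now.

Call:
step_arm(steps=[[[-0.2, -0.1, 4], [0, 0, 0]], [[0, 0, 3], [0, 0, 0]], [[0, 0, 2.5], [0, 0, 0]], [[0, 0, 1.5], [0, 0, 0]], [[0, 0, 1], [0, 0, 0]], [[0, 0, 0], [0, 0, 0]]])

```text
clock: 12.95
tool_pos: [0.5934, -0.1883, 0.0041]
eef_rot: [-0.0, 1.0, 0.0, -0.0]
contact_force: [0.0, 0.0, 0.8]
opening: 0.999
finger_force: 0.0
```

Call:
step_arm(steps=[[[0, 0, 0], [0, 0, 0]], [[0, 0, 0], [0, 0, 0]], [[0, 0, 0], [0, 0, 0]], [[0, 0, 0], [0, 0, 0]], [[0, 0, 0], [0, 0, 0]], [[0, 0, 0], [0, 0, 0]], [[0, 0, 0], [0, 0, 0]]], claw=-1)

```text
clock: 13.82
tool_pos: [0.5936, -0.1885, 0.0042]
eef_rot: [0.0, 1.0, 0.0, 0.0]
contact_force: [0.1, -0.3, 1.4]
opening: 0.385
finger_force: 20.0
```

Call:
step_arm(steps=[[[0, 0, -4], [0, 0, 0]], [[0, 0, -4], [0, 0, 0]], [[2.27, -3.77, 0], [0, 0, 0]], [[2.27, -3.77, 0], [0, 0, 0]], [[2.27, -3.77, 0], [0, 0, 0]], [[2.27, -3.77, 0], [0, 0, 0]], [[2.27, -3.77, 0], [0, 0, 0]], [[0, 0, 3], [0, 0, 0]], [[0, 0, 2.5], [0, 0, 0]], [[0, 0, 1.5], [0, 0, 0]], [[0, 0, 0.5], [0, 0, 0]], [[0, 0, 0], [0, 0, 0]]])

```text
clock: 15.32
tool_pos: [0.4804, -0.377, 0.0094]
eef_rot: [-0.0, 1.0, -0.0, 0.0]
contact_force: [-1.1, -0.6, -0.8]
opening: 0.385
finger_force: 20.0
```

Call:
step_arm(steps=[[[0, 0, 0], [0, 0, 0]], [[0, 0, 0], [0, 0, 0]], [[0, 0, 0], [0, 0, 0]]], claw=0.1)

```text
clock: 15.7
tool_pos: [0.4803, -0.3772, 0.0096]
eef_rot: [0.0, 1.0, -0.0, 0.0]
contact_force: [0.0, 0.2, -0.2]
opening: 0.55
finger_force: 0.0
```

Call:
step_arm(steps=[[[0, 0, -3], [0, 0, 0]], [[0, 0, -6], [0, 0, 0]], [[0, 0, -6], [0, 0, 0]], [[0, 0, -4], [0, 0, 0]], [[-0.86, 5.9, 0], [0, 0, 0]], [[-0.86, 5.9, 0], [0, 0, 0]], [[-0.86, 5.9, 0], [0, 0, 0]], [[-0.86, 5.9, 0], [0, 0, 0]], [[-0.86, 5.9, 0], [0, 0, 0]], [[-0.86, 5.9, 0], [0, 0, 0]], [[-0.86, 5.9, 0], [0, 0, 0]], [[-0.86, 5.9, 0], [0, 0, 0]]])

```text
clock: 17.2
tool_pos: [0.549, 0.0968, 0.1995]
eef_rot: [0.0, 1.0, -0.0, 0.0]
contact_force: [1.1, 0.2, -0.1]
opening: 0.55
finger_force: 0.0
```

Call:
step_arm(steps=[[[-0.86, 5.9, 0], [0, 0, 0]], [[0, 0, 0], [0, 0, -10]], [[0, 0, 0], [0, 0, 0]], [[0, 0, 0], [0, 0, 0]]], claw=1)

```text
clock: 17.7
tool_pos: [0.5575, 0.1524, 0.1992]
eef_rot: [-0.085, 0.996, -0.0, -0.0]
contact_force: [-0.4, 0.1, -0.2]
opening: 0.979
finger_force: 0.0
```

```bash
python3 - <<'E'
from h import *
import pickle
w=snap('wrist');t=snap('top');pickle.dump((w,t),open('l.pkl','wb'));st=sensors.get_state();print(st['tool_pos'],st['eef_rot'],w['position'])
f=lambda a,x,y,h:cv2.resize(cv2.cvtColor(a['img'],cv2.COLOR_RGB2BGR)[y-h:y+h,x-h:x+h],(390,390),interpolation=cv2.INTER_CUBIC)
cv2.imwrite('pics/l1.png',np.hstack([f(w,325,200,130),f(t,446,225,40)]))
E
```

```text
[0.5576304  0.15253699 0.19926965] [-8.52175035e-02  9.96362312e-01 -3.48096512e-04 -1.57251833e-06] [0.47887151 0.1382031  0.35789158]
```

View pics/l1.png

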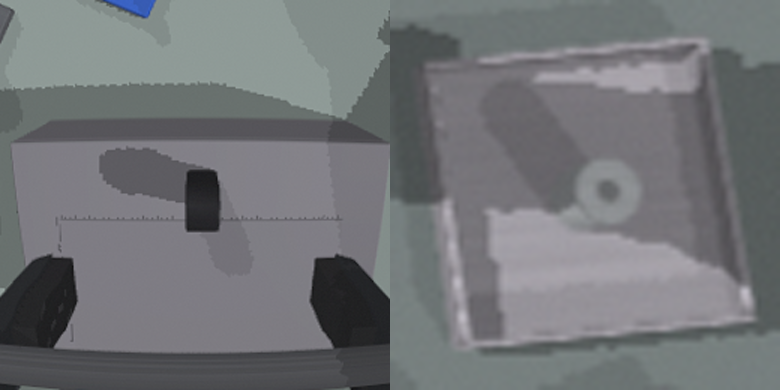

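The rejected sleeve stands in the tray. The case edges are square with the wrist image, and the grip is at wrist (329.7, 182–225).

```bash
python3 - <<'E'
from h import *
import pickle
w,t=pickle.load(open('l.pkl','rb'))
R=Rot.from_quat([-8.52175035e-02,9.96362312e-01,0,0]).as_matrix();p=np.array([.5576,.1525,.1993])
for v,z in ((204,.1205),(182,.0875),(224.7,.128)):
    P=onz(w,329.7,v,z,True);print(v,P,'tool cm',R.T@(P-p)*100)
E
```

```text
204 [0.5569248  0.15632624 0.1205    ] tool cm [1.56371072e-03 3.88532915e-01 7.88000000e+00]
182 [0.54716727 0.15521536 0.0875    ] tool cm [ 0.98200924  0.44475548 11.18      ]
224.7 [0.57172365 0.15880993 0.128     ] tool cm [-1.49900376  0.38198743  7.13      ]
```

Call:
step_arm(steps=[[[-0.2, 0.4, 0], [0, 0, 0]], [[0, 0, 4], [0, 0, 0]], [[0, 0, 3], [0, 0, 0]], [[0, 0, 2], [0, 0, 0]], [[0, 0, 1.2], [0, 0, 0]], [[0, 0, 0.8], [0, 0, 0]], [[0, 0, 0], [0, 0, 0]]])

```text
clock: 18.68
tool_pos: [0.5588, 0.1583, 0.0892]
eef_rot: [-0.087, 0.996, 0.0, -0.0]
contact_force: [1.0, -0.2, -0.6]
opening: 1.002
finger_force: 0.0
```

Call:
step_arm(steps=[[[0, 0, 0], [0, 0, 0]], [[0, 0, 0], [0, 0, 0]], [[0, 0, 0], [0, 0, 0]], [[0, 0, 0], [0, 0, 0]], [[0, 0, 0], [0, 0, 0]], [[0, 0, 0], [0, 0, 0]], [[0, 0, 0], [0, 0, 0]], [[0, 0, 0], [0, 0, 0]]], claw=-1, grip_force=30)

```text
clock: 19.68
tool_pos: [0.5589, 0.1574, 0.0892]
eef_rot: [-0.087, 0.996, -0.001, -0.0]
contact_force: [0.6, -1.9, 1.2]
opening: 0.199
finger_force: 30.0
```

Grip held (17.5 mm). I'll swing it up along the arc to 20 degrees first and check.

Call:
step_arm(steps=[[[-0.2, 0, -0.6], [0, 0, 0]], [[-0.21, 0, -0.6], [0, 0, 0]], [[-0.25, 0, -0.58], [0, 0, 0]], [[-0.26, 0, -0.58], [0, 0, 0]], [[-0.3, 0, -0.56], [0, 0, 0]], [[-0.31, 0, -0.56], [0, 0, 0]], [[-0.35, 0, -0.53], [0, 0, 0]], [[-0.35, 0, -0.53], [0, 0, 0]], [[0, 0, 0], [0, 0, 0]]])

```text
clock: 20.8
tool_pos: [0.5791, 0.1609, 0.1349]
eef_rot: [-0.087, 0.996, -0.001, -0.002]
contact_force: [-5.4, -4.4, 0.1]
opening: 0.203
finger_force: 30.0
```

Call:
step_arm(steps=[[[-0.4, 0, -0.5], [0, 0, 0]], [[-0.4, 0, -0.5], [0, 0, 0]], [[-0.43, 0, -0.46], [0, 0, 0]], [[-0.44, 0, -0.46], [0, 0, 0]], [[-0.47, 0, -0.42], [0, 0, 0]], [[-0.48, 0, -0.42], [0, 0, 0]], [[-0.51, 0, -0.38], [0, 0, 0]], [[-0.51, 0, -0.38], [0, 0, 0]], [[-0.54, 0, -0.33], [0, 0, 0]], [[-0.54, 0, -0.33], [0, 0, 0]], [[0, 0, 0], [0, 0, 0]], [[0, 0, 0], [0, 0, 0]]])

```text
clock: 22.3
tool_pos: [0.6265, 0.169, 0.1777]
eef_rot: [-0.087, 0.996, -0.001, -0.001]
contact_force: [-6.3, -5.4, 4.5]
opening: 0.198
finger_force: 30.0
```

```bash
python3 - <<'E'
from h import *
import pickle
s=snap('side');w=snap('wrist');t=snap('top');pickle.dump((s,w,t),open('f.pkl','wb'));st=sensors.get_state();print(st['tool_pos'],st['contact_force'],st['opening'])
f=lambda a:cv2.cvtColor(a['img'],cv2.COLOR_RGB2BGR)
cv2.imwrite('pics/f1.png',np.vstack([np.hstack([f(s)[100:400,100:500],f(w)[50:350,120:520]]),cv2.resize(f(t)[60:260,150:550],(800,300))]))
E
```

```text
[0.62645544 0.16899046 0.17770388] [-4.68284134 -5.56376036  5.68148751] 0.20249701450462593
```

View pics/f1.png

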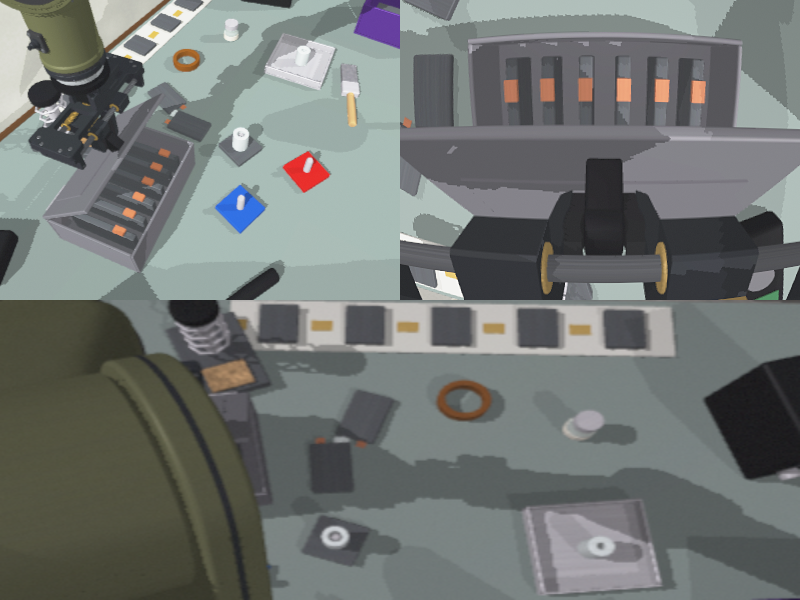

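The lid is open with the grip held at wrist crop (603,205). Both sleeves are where they belong and the bystanders are undisturbed. I'll check the lid angle from its front edge at wrist rows of about 177 and 188.

```bash
python3 - <<'E'
from h import *
import pickle
from scipy.optimize import brentq
s,w,t=pickle.load(open('f.pkl','rb'))
def pf(P):
    c=Rot.from_quat(w['rotation']).as_matrix().T@(np.array(P)-w['position']);rr=np.hypot(c[0],c[1]);q=np.arctan2(rr,c[2]);return w['fx']*q*c[:2]/rr+[w['cx'],w['cy']]
ex=np.array([np.cos(.174),np.sin(.174),0]);H=np.array([.5589,.1574,0])+.14*ex+[0,0,.08]
g=w['img'].astype(int).sum(2)//3;print(g[165:200,324])
for d in (-.003,0,.003):
  for U,W,v in ((.170,0,177),(.170,.0075,188),(.140+.014,.0075,None)):
    P=lambda a:H+(d-(U*np.cos(a)-W*np.sin(a)))*ex+[0,0,U*np.sin(a)+W*np.cos(a)]
    print(d,W,[pf(P(np.radians(a)))[1].round(1) for a in(41,43,45,47,49)],v)
E
```

```text
[104 104 104 104 104 104 104 104 105 104 110 119 122 123 124 124 124 124
 124 124 123 120 118 115 107 100  95  95  95  95  96  95  95  95  95]
-0.003 0 [np.float64(146.0), np.float64(155.8), np.float64(166.5), np.float64(177.9), np.float64(190.0)] 177
-0.003 0.0075 [np.float64(158.3), np.float64(169.2), np.float64(180.8), np.float64(193.1), np.float64(206.1)] 188
-0.003 0.0075 [np.float64(178.5), np.float64(187.9), np.float64(197.8), np.float64(208.2), np.float64(219.0)] None
0 0 [np.float64(152.2), np.float64(162.2), np.float64(173.0), np.float64(184.5), np.float64(196.7)] 177
0 0.0075 [np.float64(164.8), np.float64(175.7), np.float64(187.4), np.float64(199.8), np.float64(212.8)] 188
0 0.0075 [np.float64(184.3), np.float64(193.8), np.float64(203.7), np.float64(214.1), np.float64(224.9)] None
0.003 0 [np.float64(158.5), np.float64(168.6), np.float64(179.4), np.float64(191.0), np.float64(203.2)] 177
0.003 0.0075 [np.float64(171.1), np.float64(182.2), np.float64(194.0), np.float64(206.4), np.float64(219.4)] 188
0.003 0.0075 [np.float64(190.1), np.float64(199.6), np.float64(209.5), np.float64(219.9), np.float64(230.7)] None
```

The lid angle reads about 45.4° from both edges, and 44.9° from the arm's displacement. Handing in.

```bash
python3 -c "
from plant import finish_job
print(finish_job())"
```

```text
the job is handed in; nothing more can be done
None
```

The job is handed in: the 17 mm sleeve is fully down on the gauge pin, the 11 mm one (identified by looking down its bore, not tried on the pin) is in the scrap tray, and the arm is still holding the lid open at about 45°.

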